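# Spent cell into the child-resistant tub

### The job

Open the waste-cell tub: its child-resistant cap must be pressed down hard and held down while it is turned counter-clockwise, and then lifts off. Set the cap down right way up in the shallow grey tray and let go of it, then put the one slim battery cell into the open tub, and leave everything else on the table where it is.

Things in the scene. Friction and masses are not known exactly. Their poses are not given: they have to be found in the camera images.
- tub_mouth (a point): Centre of the tub's round mouth, at the rim of its neck, 105 mm above the table, z up; covered by the cap at the start. The neck is 43 mm across outside and 37 mm inside; the tub's inner floor is 10 mm above the table.
- tub: White round plastic waste-cell tub with a paper band, 76 mm across; its shoulder slopes from 59 mm up to 69 mm above the table, then the neck. Upright, screwed to the table on a 130 x 100 x 6 mm steel plate: it cannot move. Origin under its centre, on the table, z up. Its neck has three lugs up to 52 mm across.
- cap_center (a point): Centre (half-way up) of the tub's grey ribbed push-and-turn cap, z up its axis. Round, straight-sided, 62 to 64 mm across, 37 mm high, 55 to 80 g, flat top. At the start locked on the tub, coaxial, underside 87 mm, centre 105.5 mm and top 124 mm above the table; free space round it for fingers. Once off it is a loose part.
- cap: The same cap, origin at the centre of its underside. A spring inside lifts it with 10 N; pressing it 6 mm down takes 14 N, to the stop 9.5 mm down 17 N. Less than 6 mm down it hardly turns. Held 7 to 9.5 mm down it turns counter-clockwise seen from above, never clockwise. Turned 35 to 85 degrees (aim at 60) it is free and lifts straight up, with no more pressing; it stops at about 90.
- tray: Shallow open grey plastic tray fixed to the table, 180 mm (its x) x 170 mm (its y), 14 mm high, walls and floor 4 to 5 mm thick. Origin at the centre of its underside, z up. It is empty. The cap standing right way up on its floor has its centre about 23 mm above the table.
- slim_cell_center (a point): Centre (half-way up) of the one slim battery cell, standing upright on the table, z up: a smooth cylinder 14.5 mm across and 50 mm high with a small 2 mm terminal on top, black with a brass-coloured band, 19 to 31 g. It stands among the two fat cells, at least 65 mm from each, centre to centre; which stands where varies.
- fat_cell_a_center (a point): Bystander: centre of a fat cell standing upright, 33 mm across, 61 mm high.
- fat_cell_b_center (a point): Bystander: centre of the other fat cell, the same.
- meter: Bystander: multimeter lying on its back, 90 x 180 x 48 mm (x, y, z), origin at the centre of its underside.
- cup: Bystander: clear plastic cup, 68 mm across, 85 mm high, origin at the centre of its underside.
- pliers: Bystander: pliers lying flat, 180 x 58 x 14 mm, origin near the pivot.
- screwdriver: Bystander: screwdriver lying along its own x, 170 mm long, under 35 mm high.
- spoon: Bystander: steel spoon lying along its own x, 150 mm long, under 25 mm high.
There are look-alikes about, which are no part of the job. What is meant by the cap is not pink or turquoise, and is the larger of those in its own colour.

How it is judged:
On the way, in this order (a step that is already met when the one before it is completed fails the run):
1. the cap is unlocked and lifted clear of the neck, at least 30 mm above where it sat (height (world z) of cap_center above 0.136 m), for 0.1 s.
2. the cap stands right way up on the floor of the tray, released (x of cap_center in the frame of tray between -0.062 and 0.062 m and y of cap_center in the frame of tray between -0.057 and 0.057 m and height (world z) of cap_center below 0.03 m and angle between cap_center's own z axis and vertical below 0.15 rad and contact force between the fingers and cap below 0.1 N and linear speed of cap below 0.03 m/s), for 0.2 s.
At the end, for the whole second after the job is handed in: The cap is released, right way up (within 0.15 rad), on the tray floor, its centre within 62 mm (tray x) and 57 mm (tray y) of the tray centre and below 30 mm; the slim cell is released and at rest inside the tub (centre within 37 mm of its axis, below 82 mm) (all of step 2 and horizontal distance between slim_cell_center and tub_mouth below 0.037 m and height (world z) of slim_cell_center below 0.082 m and linear speed of slim_cell below 0.05 m/s and contact force between the fingers and slim_cell below 0.1 N); the robot touches nothing.
It fails at once if a bystander is moved more than 30 mm (distance of any of fat_cell_a_center, fat_cell_b_center, meter, cup, pliers, screwdriver, spoon from where it was at the start of the episode above 0.03 m).
It also fails if it takes over 64 s, if anything falls off the work surface, if the arm or the gripper's body presses on something with over 40 N, if the wrist force passes 120 N, or if a joint passes its speed limit or range.

### The arm

A 7-joint arm with a two-finger parallel gripper is mounted at the origin on the work surface. World frame = base frame: x ahead of the robot, y to its left, z up, the work surface at z = 0. Lengths are in m, angles in rad, forces in N, time in s.
With the tool pointing down it reaches from about 0.425 to 0.925 m from the base axis. Payload 6.8 kg.
Tool frame: the origin (TCP) lies between the finger pads; the fingertips stand 14 mm ahead of it and the grasp point (between the pads) lies 5 mm behind it; z points along the fingers, y is the line along which they close (so a half turn about z gives the same grasp; the last joint's range is limited). The gripper opens to 85 mm and grips with 20 to 120 N. Pads are 22 mm wide; open, the fingers measure 114 mm over their backs; the gripper's body (76 mm by 85 mm) begins 54 mm behind the grasp point. The pads swing forward as they close: fully open they stand 13 mm farther back than shut.
Start: joints at [-1.279, 0.477, 0.022, 1.555, -0.011, 1.109, -0.083], TCP at [0.263, 0.622, 0.245] pointing down, gripper open.
Joint ranges: [-2.96, 2.96], [-0.34, 2.1], [-1.41, 1.46], [0.24, 2.44], [-1.37, 4.51], [0.17, 1.92], [-2.96, 2.96]. Speed limits (rad/s): [2.39, 2.39, 3.14, 3.14, 3.14, 3.14, 3.14].

### API

Orientations are given as a rotation vector (axis times angle).
In Python, from bench import r, eyes, ticket gives the robot as it stands. The module is installed in compiled form; this text tells all that it offers.
- The arm moves only by the tool arm_command, never from a script. Its argument "plan" is text: rows parted by semicolons, each of 4 numbers parted by spaces: the shift along the tool's x, y, z in m, then the turn about the tool's z in degrees. In form: tx ty tz yaw; .... A call has 1 to 20 rows; each row shifts and turns the commanded pose from where the row before left it, along the tool's axes as they then stand; what a row does not reach is not made up. A row lasts 1/8 s, in which the tool goes at most 62.5 mm and 10.7 degrees, less where a joint would pass 70% of its speed; a pose out of reach is approached as far as the arm can. A call is refused whole if a number of a shift passes 0.0625 or a number of a turn 10.7, either way. A call with a gripper value outside its range is refused whole. "hand" is the closure, from -1 (fully open) to 1 (shut), set as the call begins (left out, the last holds). The fingers move at their own pace and stop on an object; "grip_force" is the grip in N (left out, the last holds). Time passes only in rows, so rows that do not move let the fingers close. It gives the time, the measured TCP pose, the force, the opening and the grip force at its end, in the units of the state.
- r.get_obs(): the state, without advancing time (a new reading comes with each control period).
- eyes.grab_frame(name): name is "scene" or "top" or "wrist"; returns (picture, depth): 420x560x3 uint8, red, green, blue; 420x560 float32, m along the optical axis (not along the pixel's ray), 0 where there is no reading.
- eyes.calibration(name): a dict with "fov_y" (degrees; the focal length in pixels is half the picture's height over the tangent of half this angle, whatever the lens; pixels are square), "cx", "cy" (the principal point, pixels), "origin" and "attitude" of the camera in the world; the wrist camera has in their place "tool_from_camera" (4x4, takes a point from camera to tool coordinates, whose origin is the TCP and whose axes are the flange's). Camera axes: x right, y up, looking along -z (the intrinsics and any distortion apply to the point x, -y, -z); pixel columns grow to the right and rows downward; lengths in m; the calibration is good to about 2 mm. A picture is of the moment at which its call begins: read the wrist's pose just before it. calibration takes no time and is no camera call.
- ticket.hand_in(): hands the job in; it is judged then, once.
The state is a dict: "clock": time; "joints": joint angles; "qvel": joint speeds; "tau": joint torques, N m; "tcp_pos": TCP position; "orientation": TCP orientation; "contact_force": force on the tool from outside, world axes, zero at the start; "moment": the same for the moment, N m; "grip_width": finger opening in m; "gripper_force": force on a finger pad.
Only numpy, scipy, OpenCV 4.12 (cv2) and the standard library are available. Lean on these libraries where they do the work, as an engineer would, in place of code of your own. Each camera call takes 0.05 s, during which the arm holds its last target. There are 200 camera calls.

## Working session

There is one attempt and no reset: what is moved stays moved. The work goes in short steps, Python scripts to look and compute and a tool call to move; the robot and the scene stay as the last step left them, time stands still between calls to the robot, and variables do not carry over. Pictures are saved under pics/ and viewed, at most 10 in all, crops included, and the job is handed in when it is done.

Besides the shell and the picture viewer there is one more tool, called after ">>>" as name(argument=value, ...), one argument or row to a line, values as JSON. arm_command: Moves the arm, as the interface text tells. Its arguments: {"type":"object","properties":{"plan":{"type":"string"},"hand":{"type":"number"},"grip_force":{"type":"number"}},"required":["plan"]}

```bash
mkdir -p pics
cat > h.py <<'E'
import numpy as np, cv2
from scipy.spatial.transform import Rotation as R
from bench import r, eyes, ticket
def grab(n,f):
    o=r.get_obs(); p,d=eyes.grab_frame(n); cv2.imwrite(f'pics/{f}.png',p[:,:,::-1]); np.savez(f'{f}.npz',p=p,d=d,n=n,t=o['tcp_pos'],w=o['orientation']); return p,d
def cloud(f):
    z=np.load(f+'.npz'); n=str(z['n']); c=eyes.calibration(n); d=z['d']; h,w=d.shape
    fl=h/2/np.tan(np.radians(c['fov_y'])/2)
    v,u=np.mgrid[:h,:w]
    P=np.stack([(u-c['cx'])/fl*d,-(v-c['cy'])/fl*d,-d],-1)
    if n=='wrist':
        T=np.array(c['tool_from_camera']); P=P@T[:3,:3].T+T[:3,3]
        return P@R.from_rotvec(z['w']).as_matrix().T+z['t']
    A=np.array(c['attitude'],float); 
    M=A if A.shape==(3,3) else R.from_rotvec(A).as_matrix()
    return P@M.T+np.array(c['origin'])
E
python3 - <<'E'
from h import *
for n in('scene','top','wrist'): print(eyes.calibration(n))
print(r.get_obs())
grab('scene','s0');grab('top','t0')
for f in 's0','t0':
    P=cloud(f); print(P[::60,::80].round(3)[...,:].tolist()[3][:7])
E
```

```text
{'fov_y': 53.10239007281845, 'cx': 282.122704862141, 'cy': 210.50909823977213, 'origin': array([1.24300766, 0.25635098, 0.7617562 ]), 'attitude': array([0.53189929, 0.80181293, 1.86687683])}
{'fov_y': 57.51048393134143, 'cx': 277.3419572357575, 'cy': 209.03218664490495, 'origin': array([ 0.47572116, -0.0291721 ,  0.98835552]), 'attitude': array([ 0.10116664, -0.07403672, -1.56141042])}
{'fov_y': 64.87393731640594, 'cx': 277.8034121484232, 'cy': 210.79494232239324, 'tool_from_camera': array([[-7.04883401e-05,  9.55871202e-01,  2.93786044e-01,
         7.52787930e-02],
       [ 9.99999994e-01,  4.14205508e-05,  1.05163702e-04,
        -7.15569312e-04],
       [ 8.83541747e-05,  2.93786049e-01, -9.55871199e-01,
        -1.29504576e-01],
       [ 0.00000000e+00,  0.00000000e+00,  0.00000000e+00,
         1.00000000e+00]])}
{'clock': 0.0, 'joints': array([-1.2790975 ,  0.47777102,  0.02232004,  1.55644328, -0.01148935,
        1.10930312, -0.08309892]), 'qvel': array([ 0.00135431, -0.00249722, -0.00070053, -0.00068133,  0.0003703 ,
       -0.00013611, -0.00034973]), 'tau': array([-4.05402288e-04, -5.96438420e+01,  1.60739075e+00, -2.81201684e+01,
        1.23629623e-02,  9.10379458e-03, -1.72071748e-05]), 'tcp_pos': array([0.26251632, 0.62124891, 0.24434827]), 'orientation': array([-6.23714124e-01, -3.07882472e+00,  2.79994985e-03]), 'contact_force': array([-0.29839819, -0.53732345, -0.25630495]), 'moment': array([-0.01634964, -0.0205402 ,  0.00890761]), 'gripper_force': 0.0, 'grip_width': 0.08541582852964133}
[[0.718, -0.85, -0.0], [0.664, -0.586, 0.049], [0.529, -0.438, 0.0], [0.471, -0.208, 0.036], [0.338, -0.022, 0.001], [0.242, 0.188, 0.002], [0.14, 0.399, -0.001]]
[[0.659, 0.726, -0.001], [0.66, 0.511, 0.0], [0.662, 0.3, -0.004], [0.663, 0.087, -0.0], [0.664, -0.123, -0.0], [0.663, -0.328, 0.009], [0.666, -0.538, -0.002]]
```

View pics/t0.png

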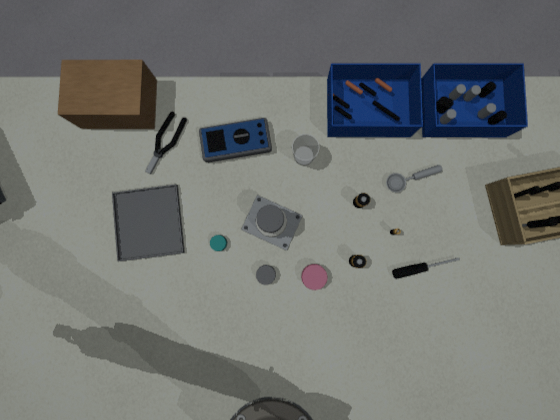

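View pics/s0.png

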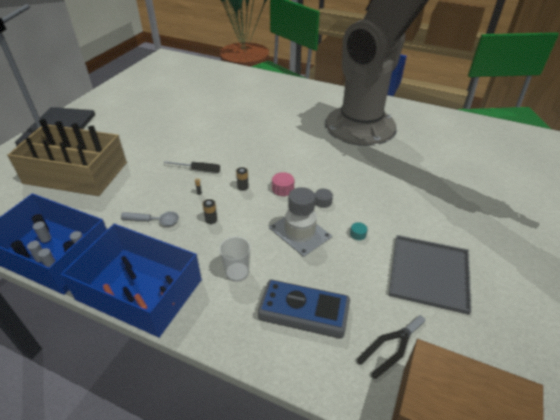

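The top view shows four possible caps: large grey on the tub (271,219), small grey (266,274), pink (314,277) and turquoise (219,243). I choose the large grey one on the tub. The slim cell is at (396,232), thinner than the fat cells at (362,200) and (358,261). The tray is at (149,222).

Run:
```python
from h import *
P=cloud('t0');Q=cloud('s0')
def st(P,b,z0,z1,nm):
    u0,u1,v0,v1=b; X=P[v0:v1,u0:u1].reshape(-1,3); X=X[(X[:,2]>z0)&(X[:,2]<z1)]
    (c,rr)=cv2.minEnclosingCircle(X[:,:2].astype(np.float32)); print(nm,len(X),'mid',((X.min(0)+X.max(0))/2).round(4),'mean',X.mean(0).round(4),'ext',np.ptp(X,0).round(4),'circ',np.round(c,4),round(rr,4))
st(P,(235,310,190,255),.115,.135,'cap')
st(Q,(280,320,180,220),.115,.135,'capS')
st(P,(385,405,222,240),.03,.06,'slim')
st(Q,(190,206,175,198),.03,.06,'slimS')
st(P,(345,375,250,272),.04,.07,'fatB');st(P,(350,375,190,210),.04,.07,'fatA')
st(P,(105,195,178,268),.009,.02,'tray')
X=P[178:268,105:195].reshape(-1,3);X=X[(X[:,2]>.009)&(X[:,2]<.02)]
print(cv2.minAreaRect(X[:,:2].astype(np.float32)))
st(P,(300,330,262,292),.01,.2,'pink');st(P,(255,278,264,285),.01,.2,'smallgrey');st(P,(290,322,133,168),.01,.2,'cup')
p=np.load('t0.npz')['p'];a=cv2.resize(p[190:290,200:300],(400,400),interpolation=2);b=cv2.resize(p[180:280,330:430],(400,400),interpolation=2)
cv2.imwrite('pics/c0.png',np.hstack([a,b])[:,:,::-1])
```

```text
cap 594 mid [0.5515 0.004  0.1228] mean [0.5507 0.0031 0.1238] ext [0.0621 0.0617 0.0116] circ [0.5513 0.0033] 0.032
capS 437 mid [0.5548 0.0053 0.1207] mean [0.5575 0.006  0.1228] ext [0.0641 0.0617 0.0112] circ [0.5542 0.0036] 0.0329
slim 37 mid [ 0.5279 -0.3061  0.0421] mean [ 0.5283 -0.3052  0.0461] ext [0.0125 0.014  0.019 ] circ [ 0.529  -0.3062] 0.0075
slimS 43 mid [ 0.5307 -0.3052  0.0396] mean [ 0.5324 -0.3038  0.0417] ext [0.0173 0.0153 0.019 ] circ [ 0.5307 -0.3041] 0.0097
fatB 172 mid [ 0.4542 -0.2098  0.0523] mean [ 0.4544 -0.2085  0.058 ] ext [0.0317 0.0334 0.0242] circ [ 0.4541 -0.2098] 0.0169
fatA 167 mid [ 0.6048 -0.2225  0.0532] mean [ 0.6044 -0.221   0.0579] ext [0.0324 0.0329 0.0211] circ [ 0.6051 -0.2222] 0.0168
tray 469 mid [0.5478 0.3228 0.013 ] mean [0.5479 0.3243 0.0129] ext [0.197  0.192  0.0079] circ [0.5476 0.3227] 0.1229
((0.5482767224311829, 0.32359322905540466), (0.1803910732269287, 0.17180028557777405), 8.07889461517334)
pink 528 mid [ 0.4151 -0.103   0.0264] mean [ 0.4151 -0.1034  0.0365] ext [0.063  0.0606 0.0312] circ [ 0.4149 -0.1044] 0.0321
smallgrey 313 mid [0.4198 0.0159 0.0238] mean [0.4192 0.0159 0.0283] ext [0.0465 0.0473 0.0179] circ [0.4186 0.0161] 0.0248
cup 479 mid [ 0.7281 -0.0799  0.05  ] mean [ 0.7351 -0.0807  0.0574] ext [0.0671 0.0654 0.0799] circ [ 0.7282 -0.0794] 0.0339
```

View pics/c0.png

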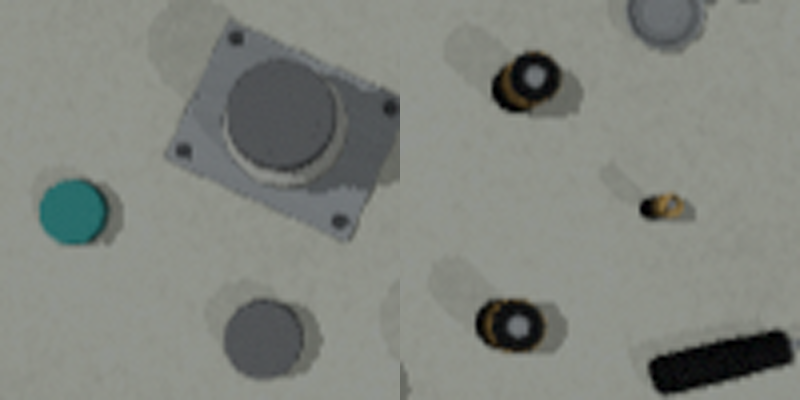

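The crop confirms it: the large grey cap is on the tub, with the small grey look-alike below it on the table. The slim cell is the thin brass-banded one.

>>> arm_command(
  plan="0 0 0 -7.65;0 0 0 -7.65;0 0 0 -7.65;-0.0241 -0.0514 0 0;-0.0241 -0.0514 0 0;-0.0241 -0.0514 0 0;-0.0241 -0.0514 0 0;-0.0241 -0.0514 0 0;-0.0241 -0.0514 0 0;-0.0241 -0.0514 0 0;-0.0241 -0.0514 0 0;-0.0241 -0.0514 0 0;-0.0241 -0.0514 0 0;-0.0241 -0.0514 0 0;-0.0241 -0.0514 0 0;0 0 0 0;0 0 0 0",
  hand=-1,
  grip_force=90,
)

```text
clock: 2.22
tcp_pos: [0.552, 0.0056, 0.2448]
orientation: [0.001, -3.14, -0.001]
contact_force: [-0.3, 0.7, 0.4]
grip_width: 0.0856
gripper_force: 0.0
```

```bash
cat > w.py <<'E'
from h import *
import sys
f,z0,z1=sys.argv[1],float(sys.argv[2]),float(sys.argv[3])
o=r.get_obs(); print(o['clock'],o['tcp_pos'].round(4),o['orientation'].round(4),o['joints'].round(3),o['contact_force'].round(1),o['grip_width'].round(4))
M=R.from_rotvec(o['orientation']).as_matrix(); print('tool z',M[:,2].round(4),'x ang',np.degrees(np.arctan2(M[1,0],M[0,0])).round(2))
grab('wrist',f); P=cloud(f); m=((P[...,2]>z0)&(P[...,2]<z1)&(np.load(f+'.npz')['d']>0)).astype(np.uint8)
n,l,s,c=cv2.connectedComponentsWithStats(m)
for i in range(1,n):
    if s[i,4]>60:
        X=P[l==i]; cc,rr=cv2.minEnclosingCircle(X[:,:2].astype(np.float32)); print('px',c[i].round(),s[i],'circ',np.round(cc,4),round(rr,4),'z',X[:,2].max().round(4),np.median(X,0).round(4),'mean',X.mean(0).round(4))
E
python3 w.py w1 .117 .135
```

```text
Traceback (most recent call last):
  File "w.py", line 4, in <module>
    o=r.get_obs(); print(o['clock'],o['tcp_pos'].round(4),o['orientation'].round(4),o['joints'].round(3),o['contact_force'].round(1),o['grip_width'].round(4))
                                                                                                                                     ^^^^^^^^^^^^^^^^^^^^^
AttributeError: 'float' object has no attribute 'round'
```

```bash
sed -i "s/o\['grip_width'\].round(4)/o['grip_width']/" w.py; python3 w.py w1 .117 .135
```

```text
2.225 [0.552  0.0056 0.2448] [ 9.0000e-04 -3.1405e+00 -6.0000e-04] [-0.329  0.278  0.25   1.866 -0.081  1.008  1.527] [-0.3  0.7  0.4] 0.08556842496958762
tool z [-1.1e-03  4.0e-04 -1.0e+00] x ang -179.97
px [276. 206.] [ 237  167   80   78 4716] circ [0.5513 0.0041] 0.0322 z 0.1274 [0.5488 0.0037 0.1251] mean [0.5492 0.0041 0.1249]
```

View pics/w1.png

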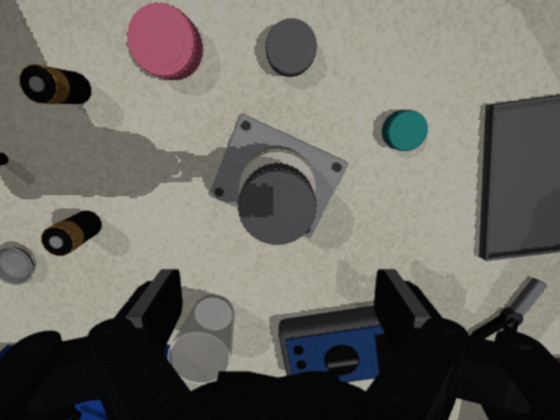

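The wrist view shows the cap at (276,206), with nothing near the fingers' paths. The fit gives (0.5513, 0.0041), radius 32 mm, which agrees with the top view. Next I pre-turn clockwise and descend.

>>> arm_command(
  plan="0.0007 -0.0015 0 10;0 0 0 10;0 0 0 10;0 0 0 10;0 0 0 10;0 0 0 10;0 0 0.04 0;0 0 0.04 0;0 0 0.04 0;0 0 0.0215 0;0 0 0 0;0 0 0 0",
)

```text
clock: 3.78
tcp_pos: [0.5522, 0.0047, 0.1047]
orientation: [1.568, 2.722, 0.002]
contact_force: [0.1, 0.2, -0.2]
grip_width: 0.0854
gripper_force: 0.0
```

>>> arm_command(
  plan="0 0 0 0;0 0 0 0;0 0 0 0;0 0 0 0;0 0 0 0;0 0 0 0",
  hand=1,
  grip_force=90,
)

```text
clock: 4.53
tcp_pos: [0.5525, 0.004, 0.1055]
orientation: [1.569, 2.72, 0.003]
contact_force: [-2.8, 1.2, 9.4]
grip_width: 0.0601
gripper_force: 94.5
```

>>> arm_command(
  plan="0 0 0.003 0;0 0 0.003 0;0 0 0.003 0;0 0 0.001 0;0 0 0 0;0 0 0 0",
)

```text
clock: 5.28
tcp_pos: [0.5525, 0.0041, 0.096]
orientation: [1.569, 2.72, 0.004]
contact_force: [-5.6, -0.0, 16.4]
grip_width: 0.0604
gripper_force: 95.9
```

>>> arm_command(
  plan="0 0 0 -7.5;0 0 0 -7.5;0 0 0 -7.5;0 0 0 -7.5;0 0 0 -7.5;0 0 0 -7.5;0 0 0 -7.5;0 0 0 -7.5;0 0 0 0;0 0 0 0",
)

```text
clock: 6.52
tcp_pos: [0.5545, 0.0041, 0.0969]
orientation: [-0.002, 3.135, 0.002]
contact_force: [-0.2, 0.7, 15.0]
grip_width: 0.0601
gripper_force: 95.5
```

>>> arm_command(
  plan="0 0 -0.004 0;0 0 -0.004 0;0 0 -0.004 0;0 0 -0.004 0;0 0 -0.004 0;0 0 0 0;0 0 0 0",
)

```text
clock: 7.4
tcp_pos: [0.5518, 0.0039, 0.1138]
orientation: [-0.001, 3.141, 0.0]
contact_force: [0.3, 0.7, 0.9]
grip_width: 0.0604
gripper_force: 97.2
```

Run:
```python
from h import *
o=r.get_obs();print(o['tcp_pos'],o['contact_force'],o['moment'],o['joints'].round(2))
p,d=grab('scene','s1'); cv2.imwrite('pics/s1c.png',cv2.resize(p[100:300,220:420],(600,600),interpolation=2)[:,:,::-1])
```

```text
[0.55180949 0.00385319 0.11375463] [0.33904613 0.66727219 0.91388705] [ 0.25719436 -0.23240736  0.02498619] [-0.19  0.44  0.09  1.97 -0.06  0.73  1.51]
```

View pics/s1c.png

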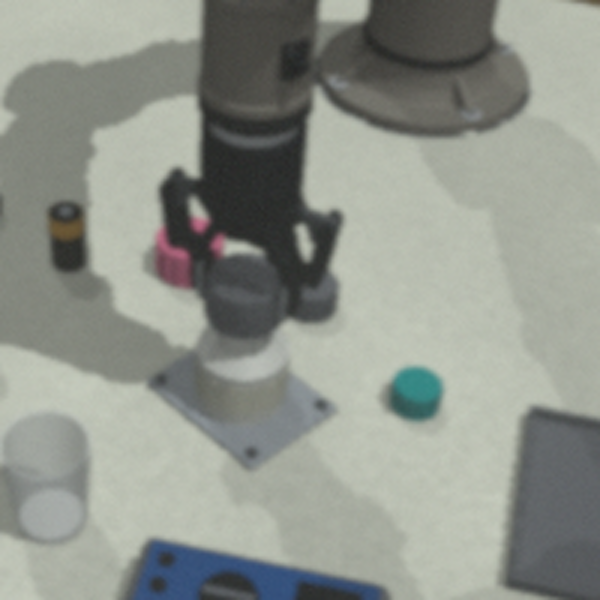

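>>> arm_command(
  plan="0 0 -0.02 0;0 0 -0.025 0;0 0 -0.025 0;0 0 0 0;0.001 0.04 0 0;0.001 0.04 0 0;0.001 0.04 0 0;0.001 0.04 0 0;0 0.04 0 0;0 0.04 0 0;0 0.04 0 0;0 0.04 0 0;0 0 0 0;0 0 0 0;0 0 0 0",
)

```text
clock: 9.32
tcp_pos: [0.5477, 0.3218, 0.1832]
orientation: [-0.002, -3.141, 0.002]
contact_force: [-0.2, -0.3, -0.2]
grip_width: 0.0602
gripper_force: 99.2
```

Run:
```python
from h import *
o=r.get_obs();print(o['tcp_pos'],o['contact_force'],o['grip_width'],o['joints'].round(2))
p,d=grab('scene','s2'); P=cloud('s2'); cv2.imwrite('pics/s2c.png',cv2.resize(p[130:350,270:490],(600,600),interpolation=2)[:,:,::-1])
```

```text
[0.54769196 0.32177486 0.18318502] [-0.15008322 -0.34074605 -0.15728984] 0.06015850927451206 [-0.65  0.47  0.02  1.71 -0.01  0.95  0.95]
```

View pics/s2c.png

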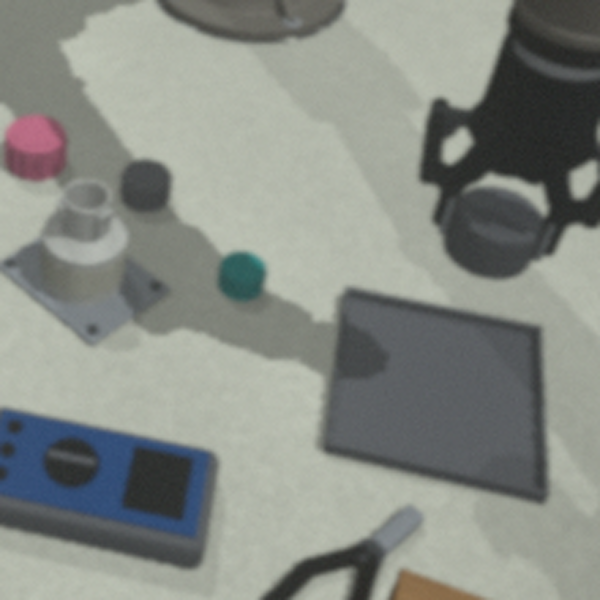

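The cap is held upright above the tray at crop (495,230), and the tub is open at (87,195).

>>> arm_command(
  plan="0 0 0.04 0;0 0 0.04 0;0 0 0.04 0;0 0 0.02 0;0 0 0.01 0;0 0 0 0;0 0 0 0",
)

```text
clock: 10.25
tcp_pos: [0.5484, 0.3243, 0.0352]
orientation: [-0.001, 3.14, 0.002]
contact_force: [0.5, 0.3, -0.5]
grip_width: 0.0604
gripper_force: 99.2
```

>>> arm_command(
  plan="0 0 0.002 0;0 0 0.002 0;0 0 0.001 0;0 0 0 0;0 0 0 0",
)

```text
clock: 10.88
tcp_pos: [0.5475, 0.3237, 0.0288]
orientation: [-0.001, 3.142, -0.0]
contact_force: [-0.3, -0.4, 0.0]
grip_width: 0.0602
gripper_force: 99.2
```

>>> arm_command(
  plan="0 0 0.001 0;0 0 0.001 0;0 0 0.001 0;0 0 0 0;0 0 0 0",
)

```text
clock: 11.5
tcp_pos: [0.5475, 0.3237, 0.0258]
orientation: [-0.001, 3.142, 0.0]
contact_force: [0.2, -0.4, -0.8]
grip_width: 0.0606
gripper_force: 99.2
```

>>> arm_command(
  plan="0 0 0.001 0;0 0 0.001 0;0 0 0 0;0 0 0 0",
)

```text
clock: 12.0
tcp_pos: [0.5475, 0.3237, 0.0238]
orientation: [0.001, -3.142, 0.0]
contact_force: [0.1, 0.4, -0.1]
grip_width: 0.06
gripper_force: 99.2
```

>>> arm_command(
  plan="0 0 0.001 0;0 0 0.001 0;0 0 0 0;0 0 0 0",
)

```text
clock: 12.5
tcp_pos: [0.5475, 0.3237, 0.0226]
orientation: [-0.001, 3.141, 0.0]
contact_force: [-2.1, -1.6, 6.1]
grip_width: 0.0603
gripper_force: 100.2
```

>>> arm_command(
  plan="0 0 0 0;0 0 0 0;0 0 0 0;0 0 0 0;0 0 0 0;0 0 0 0",
  hand=-1,
)

```text
clock: 13.25
tcp_pos: [0.5474, 0.3237, 0.0218]
orientation: [0.001, -3.142, 0.0]
contact_force: [0.4, -1.2, 0.3]
grip_width: 0.0852
gripper_force: 0.0
```

>>> arm_command(
  plan="0 0 -0.01 0;0 0 -0.02 0;0 0 -0.04 0;0 0 -0.05 0;0 0 -0.05 0;0 0 0 0;0 0 0 0",
)

```text
clock: 14.12
tcp_pos: [0.5473, 0.3236, 0.1926]
orientation: [-0.001, 3.141, 0.001]
contact_force: [-0.3, -0.1, 0.2]
grip_width: 0.0855
gripper_force: 0.0
```

```bash
python3 w.py w2 .03 .06
```

```text
14.125 [0.5473 0.3236 0.1926] [-1.2000e-03  3.1409e+00  9.0000e-04] [-0.648  0.463  0.022  1.707 -0.012  0.971  0.95 ] [-0.3 -0.1  0.2] 0.08549773580024594
tool z [ 7.e-04  6.e-04 -1.e+00] x ang -179.96
px [278. 195.] [ 242  160   72   70 3882] circ [0.5456 0.323 ] 0.0321 z 0.0445 [0.5434 0.3233 0.042 ] mean [0.5437 0.3229 0.0417]
px [ 88. 410.] [ 68 398  39  22 567] circ [0.7858 0.1103] 0.0255 z 0.0427 [0.7884 0.1148 0.0398] mean [0.7879 0.1144 0.0398]
```

View pics/w2.png

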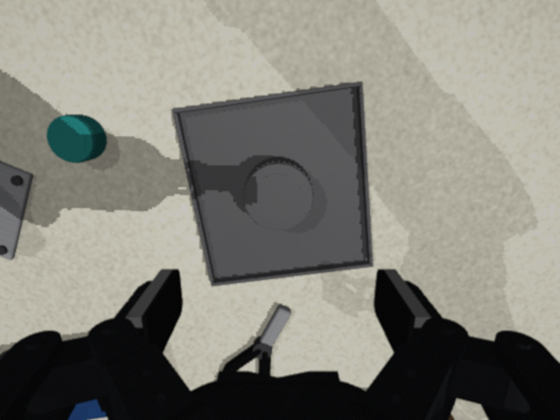

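The cap is released and standing flat at (278,195), close to the tray centre. Next is the slim cell.

>>> arm_command(
  plan="0.0016 -0.0572 0 0;0.0016 -0.0572 0 0;0.0016 -0.0572 0 0;0.0016 -0.0572 0 0;0.0016 -0.0572 0 0;0.0016 -0.0572 0 0;0.0016 -0.0572 0 0;0.0016 -0.0572 0 0;0.0016 -0.0572 0 0;0.0016 -0.0572 0 0;0.0016 -0.0572 0 0;0 0 0 0;0 0 0 0",
  hand=-0.2,
  grip_force=25,
)

```text
clock: 15.8
tcp_pos: [0.5297, -0.3046, 0.1904]
orientation: [0.001, -3.139, -0.003]
contact_force: [-0.1, -0.1, -1.4]
grip_width: 0.051
gripper_force: 0.0
```

```bash
python3 w.py w3 .035 .07
```

```text
15.8 [ 0.5297 -0.3046  0.1904] [ 1.0000e-03 -3.1393e+00 -2.5000e-03] [ 0.256  0.434  0.216  1.778 -0.112  0.944  2.091] [-0.1 -0.1 -1.4] 0.05102969756604256
tool z [-0.0023  0.0016 -1.    ] x ang -179.96
px [529.  57.] [ 492   14   68   86 4626] circ [ 0.4152 -0.1047] 0.0313 z 0.041 [ 0.4154 -0.1082  0.0382] mean [ 0.4152 -0.1084  0.0381]
px [401. 110.] [ 374   87   53   46 1913] circ [ 0.4545 -0.2093] 0.017 z 0.0638 [ 0.4544 -0.2124  0.0597] mean [ 0.4542 -0.2118  0.058 ]
px [277. 199.] [269 190  17  20 281] circ [ 0.5286 -0.3058] 0.0075 z 0.052 [ 0.527  -0.3057  0.0487] mean [ 0.5274 -0.3059  0.0476]
px [ 12. 301.] [   0  248   35   93 1729] circ [ 0.6156 -0.556 ] 0.0393 z 0.07 [ 0.6282 -0.5525  0.048 ] mean [ 0.6255 -0.5531  0.0493]
px [375. 276.] [353 259  38  41 628] circ [ 0.605  -0.2218] 0.0171 z 0.0628 [ 0.5931 -0.2173  0.0591] mean [ 0.5961 -0.2179  0.0544]
px [135. 417.] [114 415  44   5 166] circ [ 0.7792 -0.4618] 0.023 z 0.0412 [ 0.7791 -0.4623  0.0374] mean [ 0.7791 -0.4619  0.0375]
px [412. 417.] [398 415  29   5 110] circ [ 0.7797 -0.1564] 0.0149 z 0.0408 [ 0.779  -0.1565  0.0379] mean [ 0.7791 -0.1564  0.0378]
```

View pics/w3.png

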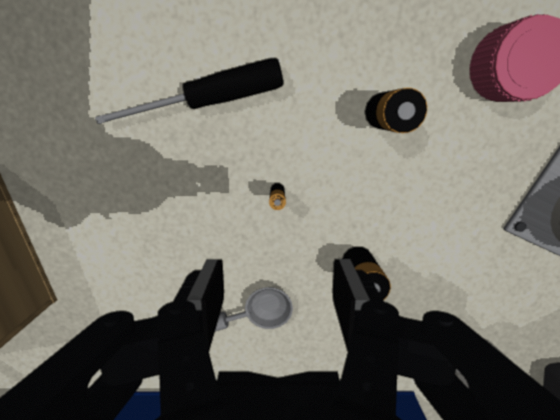

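The slim cell is at (277,199), standing clear between the fat cells, and fits to (0.5286, -0.3058).

>>> arm_command(
  plan="0.001 0 0 0;0 0 0.04 0;0 0 0.04 0;0 0 0.04 0;0 0 0.025 0;0 0 0.011 0;0 0 0 0;0 0 0 0;0 0 0 0",
)

```text
clock: 16.98
tcp_pos: [0.53, -0.3058, 0.037]
orientation: [-0.001, 3.14, -0.001]
contact_force: [0.4, 0.5, 1.0]
grip_width: 0.0515
gripper_force: 0.0
```

>>> arm_command(
  plan="0 0 0 0;0 0 0 0;0 0 0 0;0 0 0 0;0 0 0 0;0 0 0 0;0 0 0 0",
  hand=1,
  grip_force=30,
)

```text
clock: 17.85
tcp_pos: [0.5295, -0.3056, 0.0361]
orientation: [-0.001, 3.141, -0.0]
contact_force: [-1.3, 0.7, 5.4]
grip_width: 0.0136
gripper_force: 29.5
```

>>> arm_command(
  plan="0 0 -0.02 0;0 0 -0.04 0;0 0 -0.05 0;0 0 -0.05 0;0 0 0 0;0 0 0 0",
)

```text
clock: 18.6
tcp_pos: [0.529, -0.3053, 0.196]
orientation: [-0.001, 3.141, 0.0]
contact_force: [-0.1, -0.2, -1.7]
grip_width: 0.0133
gripper_force: 29.3
```

```bash
python3 w.py w4 .14 .23; python3 -c "
import cv2;p=cv2.imread('pics/w4.png');cv2.imwrite('pics/w4c.png',cv2.resize(p[220:420,170:390],(660,600)))"
```

```text
18.6 [ 0.529  -0.3053  0.196 ] [-1.3000e-03  3.1415e+00  3.0000e-04] [ 0.252  0.426  0.223  1.776 -0.113  0.952  2.093] [-0.1 -0.2 -1.7] 0.013300063269793876
tool z [ 1.e-04  2.e-04 -1.e+00] x ang -179.95
px [277. 291.] [ 196  243  164  114 6560] circ [ 0.5215 -0.3058] 0.0285 z 0.23 [ 0.5214 -0.3058  0.209 ] mean [ 0.5221 -0.306   0.2083]
px [181. 305.] [166 304  28   5  62] circ [ 0.5167 -0.3387] 0.0047 z 0.23 [ 0.5164 -0.3381  0.2288] mean [ 0.5165 -0.3385  0.2288]
```

View pics/w4c.png

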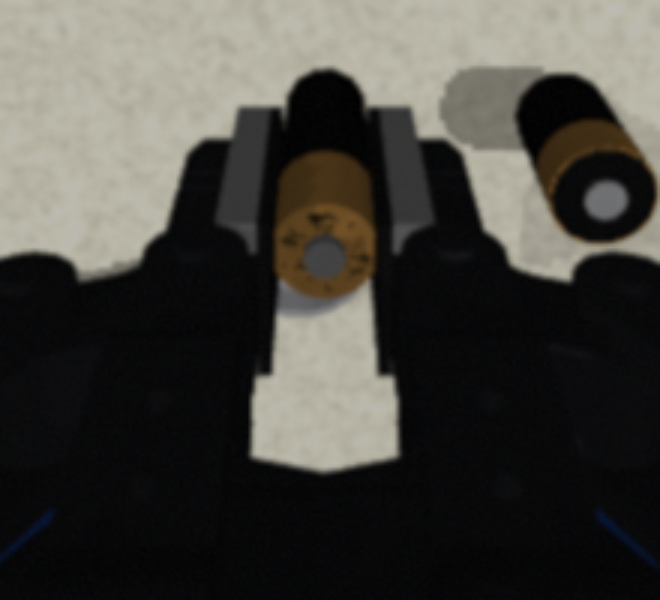

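The cell is gripped upright, with its lower end protruding below the pads. Next I carry it over the mouth, lower it and release.

>>> arm_command(
  plan="-0.0038 0.0516 0 0;-0.0038 0.0516 0 0;-0.0038 0.0516 0 0;-0.0038 0.0516 0 0;-0.0038 0.0516 0 0;-0.0038 0.0516 0 0;0 0 0 0;0 0 0 0;0 0 0 0;0 0 0 0",
)

```text
clock: 19.9
tcp_pos: [0.5517, 0.0027, 0.1956]
orientation: [-0.002, -3.141, 0.001]
contact_force: [-0.6, 0.3, 0.5]
grip_width: 0.0137
gripper_force: 29.4
```

>>> arm_command(
  plan="0 0 0.02 0;0 0 0.02 0;0 0 0.02 0;0 0 0.012 0;0 0 0 0;0 0 0 0",
)

```text
clock: 20.65
tcp_pos: [0.5524, 0.0039, 0.1244]
orientation: [-0.001, 3.141, 0.0]
contact_force: [-0.2, 0.6, -0.1]
grip_width: 0.013
gripper_force: 29.4
```

>>> arm_command(
  plan="0 0 0 0;0 0 0 0;0 0 0 0;0 0 0 0;0 0 0 0",
  hand=-0.2,
)

```text
clock: 21.28
tcp_pos: [0.5519, 0.0041, 0.1238]
orientation: [-0.001, 3.142, 0.0]
contact_force: [0.9, 0.8, -0.3]
grip_width: 0.0511
gripper_force: 0.0
```

>>> arm_command(
  plan="0 0 -0.03 0;0 0 -0.05 0;0 0 -0.05 0;0 0 0 0;0 0 0 0;0 0 0 0",
)

```text
clock: 22.02
tcp_pos: [0.5509, 0.0041, 0.2523]
orientation: [0.001, -3.139, 0.001]
contact_force: [0.4, 0.4, -0.5]
grip_width: 0.051
gripper_force: 0.0
```

```bash
python3 w.py w5 .005 .12
python3 - <<'E'
from h import *
p,d=grab('top','t1'); q=np.load('w5.npz')['p']
a=cv2.resize(p[100:300,100:440],(680,400)); cv2.imwrite('pics/f.png',np.hstack([cv2.resize(q[110:260,200:350],(400,400)),cv2.resize(p[150:300,240:390],(400,400))])[:,:,::-1])
o=r.get_obs();print(o['contact_force'],o['gripper_force'])
P=cloud('t1');P0=cloud('t0')
for n,(u0,u1,v0,v1),z in [('fatB',(345,375,250,272),.04),('fatA',(350,375,190,210),.04),('cap',(115,180,185,255),.03),('slim?',(385,405,222,240),.02)]:
    X=P[v0:v1,u0:u1].reshape(-1,3);X=X[X[:,2]>z];print(n,len(X),X.mean(0).round(4) if len(X) else '')
E
```

```text
22.025 [0.5509 0.0041 0.2523] [ 1.3000e-03 -3.1387e+00  6.0000e-04] [-0.231  0.267  0.133  1.853 -0.041  1.027  1.491] [ 0.4  0.4 -0.5] 0.05104142841699168
tool z [-2.8e-03 -4.0e-04 -1.0e+00] x ang -179.95
px [168.  44.] [ 133    6   73   76 4203] circ [ 0.4149 -0.1032] 0.0322 z 0.041 [ 0.416  -0.0999  0.0379] mean [ 0.4161 -0.1002  0.0361]
px [292.  50.] [ 267   21   51   58 2245] circ [0.4188 0.0172] 0.0252 z 0.0333 [0.4196 0.0169 0.0298] mean [0.4196 0.0169 0.0292]
px [60. 87.] [  27   66   69   40 2105] circ [ 0.4544 -0.2086] 0.0175 z 0.0641 [ 0.4547 -0.2     0.0586] mean [ 0.4547 -0.2027  0.0478]
px [506. 179.] [ 478   96   82  163 3359] circ [0.5536 0.2855] 0.1005 z 0.0174 [0.5482 0.2566 0.0079] mean [0.5543 0.2647 0.0094]
px [404. 131.] [ 381  111   45   41 1428] circ [0.4973 0.1384] 0.0213 z 0.0281 [0.4964 0.1355 0.0252] mean [0.4962 0.136  0.0238]
px [278. 177.] [ 212  115  136  121 9532] circ [0.5508 0.0042] 0.0802 z 0.1081 [0.5404 0.0026 0.0098] mean [0.5423 0.0032 0.0379]
px [542. 170.] [ 519  114   41  102 2182] circ [0.5374 0.3078] 0.061 z 0.0442 [0.5389 0.2945 0.0151] 
[... 1078 characters left out ...]
 361.] [   0  343   65   54 1677] circ [ 0.7796 -0.3237] 0.038 z 0.0912 [ 0.779  -0.317   0.0353] mean [ 0.779  -0.3195  0.0376]
px [542. 371.] [ 508  356   52   44 1169] circ [0.7988 0.354 ] 0.035 z 0.0756 [0.799  0.3442 0.0284] mean [0.7991 0.3465 0.0309]
px [ 94. 377.] [ 88 369  13  18  77] circ [ 0.7792 -0.214 ] 0.0036 z 0.0761 [ 0.779  -0.2144  0.0634] mean [ 0.779  -0.2143  0.0638]
px [147. 398.] [123 375  37  45 989] circ [ 0.8426 -0.1731] 0.0721 z 0.0917 [ 0.7978 -0.1449  0.0723] mean [ 0.8096 -0.1556  0.0657]
[ 0.72080029  0.756164   -0.04577114] 0.0
fatB 177 [ 0.4552 -0.2025  0.0896]
fatA 168 [ 0.6037 -0.2199  0.0636]
cap 523 [0.5432 0.3111 0.0638]
slim? 1 [ 0.4757 -0.0292  0.9884]
```

View pics/f.png

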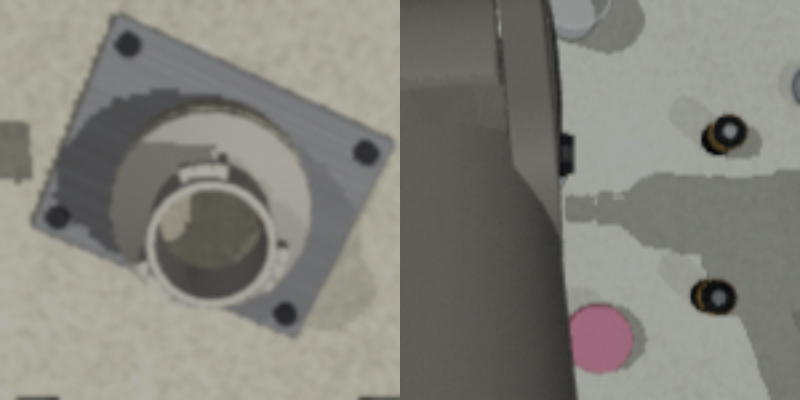

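The tub mouth is clear, the table spot where the slim cell stood is empty, and the bystanders are unmoved. I've used all 10 pictures, so I'll check the tub interior numerically from two more viewpoints.

>>> arm_command(
  plan="-0.03 0 0 0;-0.03 0 0 0;-0.03 0 0 0;0 0 0 0;0 0 0 0",
  hand=-1,
)

```text
clock: 22.75
tcp_pos: [0.6411, 0.0041, 0.2529]
orientation: [0.001, -3.14, 0.0]
contact_force: [-0.6, 0.8, -0.6]
grip_width: 0.0856
gripper_force: 0.0
```

Run:
```python
from h import *
grab('wrist','w6'); grab('scene','s6')
for f in('w5','w6'):
    z=np.load(f+'.npz');P=cloud(f);p=z['p'].astype(int); rr=np.hypot(P[...,0]-.5513,P[...,1]-.0041)
    m=(rr<.034)&(P[...,2]<.085)&(z['d']>0)
    # seen through the mouth: ray at z=.105 within 17 mm of the axis
    T=np.array(eyes.calibration('wrist')['tool_from_camera']); C=R.from_rotvec(z['w']).as_matrix()@T[:3,3]+z['t']
    s=(C[2]-.105)/(C[2]-P[...,2]); X=C+(P-C)*s[...,None]; m&=np.hypot(X[...,0]-.5513,X[...,1]-.0041)<.0165
    q=P[m]; c=p[m]; print(f,C.round(3),m.sum(),np.histogram(q[:,2],np.arange(0,.09,.01))[0])
    for nm,k in('dark',c.max(1)<60),('brass',(c[:,0]-c[:,2]>40)):
        if k.any(): print(nm,k.sum(),np.median(q[k],0).round(3),q[k].min(0).round(3),q[k].max(0).round(3),c[k].mean(0).round())
    k=q[:,2]>.03; print('above .03',k.sum(), q[k].mean(0).round(3) if k.any() else '', c[k].mean(0) if k.any() else '','floor col',c[~k].mean(0))
# brass anywhere in the gripper zone of w6, or on the scene
z=np.load('w6.npz');p=z['p'].astype(int);k=(p[...,0]-p[...,2]>60);P=cloud('w6')
n,l,s,ce=cv2.connectedComponentsWithStats(k.astype(np.uint8));print([(ce[i].round(),s[i,4],np.median(P[l==i],0).round(3)) for i in range(1,n) if s[i,4]>15])
P=cloud('s6');z=np.load('s6.npz');p=z['p'].astype(int)
b=(p[...,0]-p[...,2]>45)&(p[...,0]<230)&(P[...,0]>.35)&(P[...,0]<.72)&(abs(P[...,1])<.45)
n,l,s,ce=cv2.connectedComponentsWithStats(b.astype(np.uint8));print([(ce[i].round(),s[i,4],np.median(P[l==i],0).round(3)) for i in range(1,n) if s[i,4]>3])
```

```text
w5 [0.476 0.003 0.382] 938 [  0   0   0   0  99 647   4 120]
above .03 938 [0.562 0.004 0.056] [93.21855011 90.27078891 81.25692964] floor col [nan nan nan]
w6 [0.566 0.003 0.383] 1446 [   0    0    0    0  181 1169    0   64]
dark 28 [0.534 0.009 0.082] [0.533 0.    0.075] [0.542 0.02  0.085] [56. 54. 51.]
above .03 1446 [0.548 0.004 0.053] [101.44329184  98.24204703  87.92323651] floor col [nan nan nan]
[]
[(array([283., 179.]), np.int32(211), array([ 0.419, -0.103,  0.037])), (array([242., 176.]), np.int32(37), array([ 0.469, -0.2  ,  0.05 ])), (array([209., 210.]), np.int32(20), array([ 0.619, -0.213,  0.05 ]))]<stdin>:8: RuntimeWarning: divide by zero encountered in divide
<stdin>:8: RuntimeWarning: invalid value encountered in multiply
<stdin>:12: RuntimeWarning: Mean of empty slice.
  ret = um.true_divide(
```

Run:
```python
from h import *
z=np.load('w6.npz');P=cloud('w6')
T=np.array(eyes.calibration('wrist')['tool_from_camera']);M=R.from_rotvec(z['w']).as_matrix();C=M@T[:3,3]+z['t']
c=eyes.calibration('wrist');fl=210/np.tan(np.radians(c['fov_y'])/2)
q=T[:3,:3].T@(M.T@(np.array([.5513,.0041,.105])-z['t'])-T[:3,3]);u=int(c['cx']-fl*q[0]/q[2]);v=int(c['cy']+fl*q[1]/q[2]);print(u,v)
for y in range(v-32,v+33,4): print(' '.join('%3d'%(1000*P[y,x,2]) for x in range(u-32,u+33,4)),'|',' '.join('%3d'%z['p'][y,x].mean() for x in range(u-32,u+33,4)))
# scene: before (s2) and after (s6) cell, same static camera
P2=cloud('s2');P6=cloud('s6');p2=np.load('s2.npz')['p'].astype(int);p6=np.load('s6.npz')['p'].astype(int)
b=(slice(194,212),slice(288,316)); print('dz',np.abs(P2[b][...,2]-P6[b][...,2]).max(),'dcol',np.abs(p2[b]-p6[b]).max(-1).max())
```

```text
278 90
  7   8  60  61  63  62 101  99  99  99  64  63  63  60  59   5   7 | 104  86 117 153 154 157 169 173 173 174 166 160 162 162 160 127 122
  7  59  62  64  64 100  99 104 106 105  66  65  65  62  62  60   5 |  81 105 127 118 113 136 140 156 159 160 163 161 163 162 162 160 126
  7  62  63  64  67 105 106 104 103 104 105 105  66  65  64  62  61 |  92 110 110 111 111 152 168 127 108 106 153 170 159 162 162 163 157
 61  61  65  66 105 103  89  77  75  77  84  99 105  67  65  64  61 | 111 110 110 109 167 119  63  59  56  54  52  62 157 153 162 163 163
 62  63  65 106  98  78  49  50  50  50 382  72  94 106  66  65  61 | 109 110 110 162 106  68  84  86  85  86  88  64  52 164 156 162 163
 62  65  67 105  79  50  51  50  51  50  51  49  71 101 106  65  63 | 108 109 114 148  78 112  87  85  90  85  88  87  71  68 169 163 163
 63  65 106  94  49  49  50  51  50  50  51  51  50  83 106  66  63 | 107 108 160  88 145 147  98  86  89  88  86  92  85  55 156 160 162
 64  66 106  77  51  50  51  50  50  51  50  51  51  51 106  67  65 | 106 107 170  82 144 142 134  87  85  87  87  86  84  76 1
[... 581 characters left out ...]
1  50  52  50  51  50  50  51  52 382 100 101  64 | 100 146 150 168 115 131  86  85  86  85  86  84  87 144 150 173 147
 62  65 100 100 106  50  50  49  50  51  50  50 103 104 100  65  63 |  99 100 171 158 169  86  87  87  90  86  87  84 138 159 163 153 145
 60  62  65 101 100 106 106  50  49  49 103 105 106  67 100  62  61 |  98  98 112 174 153 167 143  89  85  88 102 167 153 138 139 144 145
 60  61  63  65  66  68  70 107 106 106  69  68  68  65  60  63  61 | 108 138 137 143 140 123 126 151 163 162 141 133 138 140 142 143 143
  5  59  61  62  65  65  66  67  68  67  67  66  64  63  61  60   6 |  82 125 137 137 137 138 128 128 129 132 134 136 138 141 141 142 117
dz 0.764326695477061 dcol 66
```

>>> arm_command(
  plan="0.045 0 0 0;0.045 0 0 0;0 0 0 10;0 0 0 10;0 0 0 10;0 0 0 10;0 0 0 10;0 0 0 10;0 0 0 10;0 0 0 10;0 0 0 10;0 0 0 0;0 0 0 0",
)

```text
clock: 24.48
tcp_pos: [0.5516, 0.0041, 0.2539]
orientation: [-2.217, -2.226, -0.0]
contact_force: [-0.6, -0.0, 0.6]
grip_width: 0.0853
gripper_force: 0.0
```

```bash
cat > m.py <<'E'
from h import *
import sys
f=sys.argv[1]; grab('wrist',f)
z=np.load(f+'.npz');P=cloud(f)
T=np.array(eyes.calibration('wrist')['tool_from_camera']);M=R.from_rotvec(z['w']).as_matrix();C=M@T[:3,3]+z['t'];print(C.round(3))
c=eyes.calibration('wrist');fl=210/np.tan(np.radians(c['fov_y'])/2)
q=T[:3,:3].T@(M.T@(np.array([.5513,.0041,.095])-z['t'])-T[:3,3]);u=int(c['cx']-fl*q[0]/q[2]);v=int(c['cy']+fl*q[1]/q[2]);print(u,v)
for y in range(v-28,v+29,4): print(' '.join('%3d'%(1000*P[y,x,2]) for x in range(u-28,u+29,4)),'|',' '.join('%3d'%z['p'][y,x].mean() for x in range(u-28,u+29,4)),'|',' '.join('%3d'%(int(z['p'][y,x,0])-int(z['p'][y,x,2])) for x in range(u-28,u+29,4)))
E
python3 m.py w7
```

```text
[0.551 0.079 0.383]
278 195
 62  64  64  68  67  69  70  69  96  69  67  66  64  64  62 | 154 154 156 157 155 147 137 124 105 135 146 145 143 142 141 |  11  11  11  11  11  10  11   9   9  10  11  11  11  11  11
 61  66  66  67  72  83  89  92 101 100 100  85  66  65  64 | 152 154 154 155 109  81  84  84 141 147 146  93 133 140 140 |  11  11  11  11   8   7   7   6  10  10  10   8  10  11  11
 64  67  68  75  94 104 105 105 105 103 100 101 100  66  64 | 151 153 149  93  78  92 134 141 140 118 136 146 133 138 138 |  11  12  10   7   6   7   7   7   6   7  11  11   9  10  11
 64  66  69 100 105  51  51  50  50  50 105 102  70  67  65 | 150 152 124  77 156 129  93  85  85 117 158 120 101 136 135 |  11  11  10   5  10  12  11  12  13  11  10   8   7  10  11
 66  68  96 105  51  50  51  49  50  51  51 106 101  69  65 | 147 150  76 159  89  85  81  82  83  80  80 145  96 133 133 |  12  11   6  12  12  12  12  12  13  11  12  11   8  10  11
 67  85 105  50  52  52  50  50  50  50  51  51 106  68  66 | 140  86 151  87  84  81  80  80  83  80  80  82 155 122 129 |  10   7  12  12  12  12  12 
[... 987 characters left out ...]
  87  95 104 104  60   7 |  84  96 125 114  79  82  84  84  83  80  76  80 154 118 112 |   1   7  10   8   6   6   7   6   7   6   5   7  11   9   1
  8   7  59 105 105 100  96  94  97 100 105 105 100   5   0 |  94  75  93 138 130  82  84  84  83  79 102 156 160 101 119 |  -3  -2   7  10  10   6   7   7   7   6   7  11  11   0   7
  6   7   6   6  61 105 106 105 105 104 100 100   6   7   0 | 117 105  74  78 110 155 148 135 146 157 142 159 109 115 162 |  -3  -3  -3   0   9  11  10   7  10  11  10  10   1  -3  16
  1   6   7   6   6   7   6   6   7   7   7   6   5   0   0 | 141 114 117  75  74  73  75  81  77  96 119 110 119 117 160 |  14   5  -3  -1  -3  -1   0   1  -1   2   6  -4  -3   7  17
```

>>> arm_command(
  plan="0 0 0 10;0 0 0 10;0 0 0 10;0 0 0 10;0 0 0 10;0 0 0 10;0 0 0 10;0 0 0 10;0 0 0 10;0 0 0 0;0 0 0 0",
)

```text
clock: 25.9
tcp_pos: [0.5518, 0.0041, 0.2538]
orientation: [-3.141, -0.008, 0.0]
contact_force: [0.5, 0.9, 0.6]
grip_width: 0.0852
gripper_force: 0.0
```

```bash
python3 m.py w8
```

```text
[0.626 0.004 0.383]
277 196
 62  65  65  67  69  69  71  75  70  69  67  67  66  64  62 | 136 136 136 135 135 122  89  80  84 113 117 127 127 127 116 |  10  10  10  11  11   9   8   7   7   8   9  10   9  10   8
 65  66  65  69  79  89  92  94  92  87  75 383  68  65  63 | 137 137 133 131  75  66  63  59  57  56  58  79  92  94  94 |  10  11  10  10   5   5   4   5   4   4   6   6   7   7   8
 64  66  88  83  98 106 104 105 106 105  98  99 100  66  65 | 137 132  53  55  69 119 144 150 141 100  55 128 117  93  94 |  11  10   4   4   6   9  10  11  10   8   5  10   9   7   7
 65  99 100 104 105  51  51  51  50  52 104 103 101  96  65 | 136 131 124 102 151 100  79  74  77 116 150 100 146 120  94 |  10   9  10   7  10  11  13  11  12  14  10   8  11  10   8
 65 100 104 106  51  51  50  50  50  50  50 104 100 100  65 | 137 138 126 132  74  78  81  79  77 108 126 145 101 150  95 |  10  10   9  10  12  11  12  12  11  16  17  11   7  11   7
100 100 105  50  50  50  51  52  50  51  50  51 106  99  65 | 138 141 149  80  75  81  77  73  78 114 126 120 148 136 127 |  10  10  10  12  11  12  13 
[... 987 characters left out ...]
  91  97 105  63  61   6 | 151 138 142 105  54  55  55  56  63  67  69 114 119  91 111 |  16  10  11   8   4   4   5   5   5   5   6   9   9   8  -2
  0   0  61 105 105 101  98  97  98 102 105  60  60   7   6 | 154 147 137 144 123  57  56  56  61  69 135 143 122 110 113 |  16  16  11  12   9   5   5   4   5   5   9  11   6  -3  -3
  1   1   0   1  60 105 105 106 105 106  60   5   5   7   6 | 155 150 152 144 139 148 148 142 150 145 111 109 112 114  99 |  16  16  16  16  11  11  10  10  11  10   6   0  -2  -4  -3
  1   1   0   2   1   1  99 383 100   6   5   8   6   7  10 | 153 155 153 155 152 154 153 151 152 145 112 109 109  75  41 |  16  16  16  15  16  15  11  11  10  11  -1  -3  -2  -2  -2
```

Run:
```python
from h import *
grab('scene','s9');Q0=cloud('s0');Q=cloud('s9');d0=np.load('s0.npz')['d'];d=np.load('s9.npz')['d']
k=(abs(d-d0)>.008)&(d>0)&(d0>0)&(Q[...,2]<.2)&(Q[...,0]>.1)
k=cv2.morphologyEx(k.astype(np.uint8),cv2.MORPH_OPEN,np.ones((3,3)))
n,l,s,c=cv2.connectedComponentsWithStats(k)
for i in range(1,n): print(c[i].round(),s[i,4],np.median(Q[l==i],0).round(3),'was',np.median(Q0[l==i],0).round(3))
```

```text
[198. 185.] 66 [ 0.5   -0.329 -0.   ] was [ 0.535 -0.302  0.033]
[302. 201.] 652 [ 0.533 -0.01   0.074] was [0.567 0.008 0.122]
[432. 265.] 708 [0.56  0.322 0.04 ] was [0.527 0.325 0.003]
```

Only the intended changes show in the scene: the slim cell is gone from its spot, the cap is off the tub, and the cap is in the tray at z 0.04. So the cell must be inside the tub, and I'm handing in.

```bash
python3 -c "
from bench import ticket
print(ticket.hand_in())"
```

```text
the job is handed in; nothing more can be done
None
```

The job is handed in, but the hand-in returned no verdict: the cap stands upright and released in the tray, the slim cell was dropped into the open tub (not visible through the mouth, but nowhere else in the scene), and no bystander moved.

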